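# Clear the used-up tubing reel and flag its spindle for reorder

## Robot

A 7-joint arm with a two-finger parallel gripper is mounted at the origin on the work surface. World frame = base frame: x ahead of the robot, y to its left, z up, the work surface at z = 0. Lengths are in mm, angles in rad, forces in N, time in s.
With the tool pointing down it reaches from about 400 to 875 mm from the base axis. Payload 4.4 kg.
Tool frame: the origin (TCP) lies between the finger pads; the fingertips stand 17 mm ahead of it and the grasp point (between the pads) lies 2 mm behind it; z points along the fingers, y is the line along which they close (so a half turn about z gives the same grasp; the last joint's range is limited). The gripper opens to 85 mm and grips with 20 to 120 N. Pads are 22 mm wide; open, the fingers measure 114 mm over their backs; the gripper's body (76 mm by 85 mm) begins 54 mm behind the grasp point. The pads swing forward as they close: fully open they stand 13 mm farther back than shut.
Start: joints at [1.077, 0.628, 0.038, 1.517, -0.027, 0.996, -0.02], TCP at [269.693, -591.425, 248.313] pointing down, gripper open.
Joint ranges: [-3.06, 3.06], [-0.37, 2.12], [-1.25, 1.32], [0.18, 2.47], [-1.1, 4.24], [0.23, 1.98], [-2.94, 2.94]. Speed limits (rad/s): [2.57, 2.57, 3.14, 3.14, 3.14, 3.14, 3.14].

## Interface

Orientations are given as [roll, pitch, yaw] about the fixed x, y, z axes, in that order (R = Rz(yaw) Ry(pitch) Rx(roll)).
In Python, from cell import sensors, get_image, ctrl gives the robot as it stands.
- The arm moves only by the tool send_rows, never from a script. Its argument "series" is a list of rows, each a list of 3 entries, a list of its own where there are three numbers: the finger opening in mm, from 0 to 85.4, then the shift along the world's x, y, z in units of 60 mm (1.0 is 60 mm), then the turn, a rotation vector about the world's x, y, z in units of 5 degrees (1.0 is 5 degrees). A call has 1 to 8 rows; each row shifts and turns the commanded pose from where the row before left it; what a row does not reach is not made up. A row lasts 1/8 s, in which the tool goes at most 62.5 mm and 10.7 degrees, less where a joint would pass 70% of its speed; a pose out of reach is approached as far as the arm can. A call is refused whole if a number of a shift passes 1 or a number of a turn 1, either way. A call with a gripper value outside its range is refused whole. The fingers move at their own pace and stop on an object; the grip force is fixed at half the most. Time passes only in rows, so rows that do not move let the fingers close. It gives the time, the measured TCP pose, the force, the opening and the grip force at its end, in the units of the state.
- sensors.read_state(): the state, without advancing time (a new reading comes with each control period).
- get_image(name): name is "side" or "top" or "wrist"; returns a dict with "img" (400x640x3 uint8, red, green, blue), "depth" (400x640 float32, mm along the optical axis (not along the pixel's ray), 0 where there is no reading), "vfov" (degrees; the focal length in pixels is half the picture's height over the tangent of half this angle, whatever the lens; pixels are square), "cx", "cy" (the principal point, pixels), "k1" (the pictures are not rectified: a ray, as slopes to the right and down, at radius r is drawn at 1 + k1 r^2 times it, then the intrinsics apply), "world_to_cam" (4x4, takes a point from world to camera coordinates). Camera axes: x right, y down, z forward; pixel columns grow to the right and rows downward; lengths in mm; the calibration is good to about 2 mm. A picture is of the moment at which its call begins.
- ctrl.finish_job(): hands the job in; it is judged then, once.
The state is a dict: "clock": time; "qpos": joint angles; "qd": joint speeds; "tau": joint torques, N m; "eef_pos": TCP position; "tool_rot": TCP orientation; "force": force on the tool from outside, world axes, zero at the start; "torque": the same for the moment, N m; "width": finger opening in mm; "gripper_force": force on a finger pad.
Only numpy, scipy, OpenCV 4.12 (cv2) and the standard library are available. Lean on these libraries where they do the work, as an engineer would, in place of code of your own. Each camera call takes 0.05 s, during which the arm holds its last target. There are 200 camera calls.

## Task

One of the two tubing reels is nearly used up: slide it up off its spindle and set it down, neck up and flat, near the middle of the open tray. Then take the stock board out of its slotted holder and lean it against the bare spindle, same end down on the counter, so that it rests there by itself as a reorder flag. Do not drop the reel, and leave the full reel on its spindle and everything else where it is.

Things in the scene. Friction and masses are not known exactly. Their poses are not given: they have to be found in the camera images.
- reel_used: Nearly used-up reel, loose on stand_a: white core tube 40 mm across, 95 mm tall, 21 mm bore; 90 mm flanges, plain at 0-5, spoked at 55-60 mm up, between them only a thin black winding, 47 mm across. Grip its bare neck above the upper flange (60-95 mm up); 15 mm of post shows above it. 160 g. Origin: centre of underside, 10 mm above the counter at the start; z along its axis, neck up.
- reel_full: The full reel: same core, neck and flanges as reel_used, but black tubing is wound to 83 mm diameter, nearly flush with the flanges (a broad black disc from above, through the four-spoked upper flange). Starts on the spindle of stand_b and stays there. Origin: centre of the underside; z up.
- stand_a: Spindle stand of the used-up reel, fixed to the counter: round aluminium base plate 90 mm in diameter and 10 mm thick, with an upright steel post 14 mm in diameter at its centre, whose top is 120 mm above the counter. Origin: centre of the base's underside, on the counter; z up.
- stand_a_top (a point): Centre of the top of stand_a's post, 120 mm above the counter.
- stand_b: The other, identical spindle stand, which carries the full reel. Origin: centre of the base's underside.
- tray: Open, empty white tray, 150 x 150 mm outside and 35 mm high, walls and floor 4 to 5 mm thick, loose on the counter, 0.8 kg. Origin: centre of the underside; x and y along its sides, z up.
- holder: Black slotted holder block fixed to the counter, 60 mm (x) by 140 mm (y) and 42 mm high; its slot, 14 mm wide (x), 128 mm long (y) and 30 mm deep, holds the board upright. Origin: centre of the underside; the slot runs along its y.
- board: White stiff stock board with a printed grid on both faces: 10 mm thick (x), 120 mm wide (y), 180 mm tall (z), 220 g. Starts standing loosely upright in the holder's slot, its lower edge 12 mm and its top edge 192 mm above the counter. Origin: centre of its lower edge face; z runs up the board, x is normal to its faces.
- board_top (a point): Centre of the board's top edge, 180 mm up from its origin.
- parts_case: Bystander: clear compartment case with small parts, 100 x 200 x 40 mm, beyond the spindles. Origin: centre of the underside.
- carton: Bystander: red and white carton 104 x 164 x 82 mm, beyond the spindles. Origin: centre of the underside.
- jar: Bystander: closed round jar 68 mm in diameter, 85 mm tall, beyond the spindles. Origin: centre of the underside.
Not all that is in view belongs to the job. There is more than one size of the board; the job needs the smaller.

How it is judged (in metres and radians):
On the way, in this order (a step that is already met when the one before it is completed fails the run):
1. the used-up reel is clear above its spindle (z of reel_used in the frame of stand_a_top above 0 m), for 0.1 s.
2. the used-up reel stands released in the tray (x of reel_used in the frame of tray between -0.045 and 0.045 m and y of reel_used in the frame of tray between -0.045 and 0.045 m and z of reel_used in the frame of tray below 0.012 m and angle between reel_used's own z axis and vertical below 0.12 rad and contact force between reel_used and the fingers below 0.1 N), for 0.2 s.
3. the board leans, released, against the bare spindle (angle between board's own z axis and vertical between 0.14 and 0.87 rad and height (world z) of board below 0.02 m and contact force between board and stand_a above 0.1 N and contact force between board and reel_full below 0.05 N and contact force between board and tray below 0.05 N and contact force between board and the fingers below 0.05 N and linear speed of board below 0.03 m/s), for 0.2 s.
At the end, for the whole second after the job is handed in: Used reel released on the tray's floor (12 mm), neck up within 7 deg, within 45 mm of its centre along each side; board, same end down (foot under 20 mm), rests alone on stand_a, 8 to 50 deg from vertical, off the full reel and tray; full reel upright, moved under 20 mm, tray under 30 mm (all of step 2 and all of step 3 and linear speed of reel_used below 0.03 m/s and distance of reel_full from where it was at the start of the episode below 0.02 m and angle between reel_full's own z axis and vertical below 0.12 rad and distance of tray from where it was at the start of the episode below 0.03 m); the robot touches nothing.
It fails at once if the full reel is moved by more than 30 mm (distance of reel_full from where it was at the start of the episode above 0.03 m).
It fails at once if the tray is shoved by more than 40 mm (distance of tray from where it was at the start of the episode above 0.04 m).
It fails at once if the used-up reel is dropped into the tray (over 0.8 m/s less than 80 mm above its floor) (horizontal distance between reel_used and tray below 0.08 m and z of reel_used in the frame of tray below 0.085 m and linear speed of reel_used above 0.8 m/s).
It fails at once if the compartment case, the carton or the jar is moved by more than 30 mm (distance of any of parts_case, carton, jar from where it was at the start of the episode above 0.03 m).
It also fails if it takes over 61 s, if anything falls off the work surface, if the arm or the gripper's body presses on something with over 40 N, if the wrist force passes 120 N, or if a joint passes its speed limit or range.

## Working session

There is one attempt and no reset: what is moved stays moved. The work goes in short steps, Python scripts to look and compute and a tool call to move; the robot and the scene stay as the last step left them, time stands still between calls to the robot, and variables do not carry over. Pictures are saved under pics/ and viewed, at most 10 in all, crops included, and the job is handed in when it is done.

Besides the shell and the picture viewer there is one more tool, called after "Emit:" as a command line: name --argument value ..., lists and objects as JSON in quotes. send_rows: Moves the arm, as the interface text tells. Its arguments: {"type":"object","properties":{"series":{"type":"array"}},"required":["series"]}

```bash
mkdir -p pics; cat > h.py <<'E'
import numpy as np, cv2
from cell import sensors, get_image, ctrl
def K(d):
    f=d["img"].shape[0]/2/np.tan(np.radians(d["vfov"])/2); return f
def rays(d,uv):
    uv=np.atleast_2d(np.array(uv,float)); f=K(d)
    p=(uv-[d["cx"],d["cy"]])/f; q=p.copy()
    for _ in range(20): q=p/(1+d["k1"]*(q**2).sum(1,keepdims=True))
    return np.c_[q,np.ones(len(q))]
def plane(d,uv,z):
    M=np.array(d["world_to_cam"]); R=M[:3,:3];t=M[:3,3]; o=-R.T@t
    r=rays(d,uv)@R
    return o+r*((z-o[2])/r[:,2])[:,None]
def cloud(d):
    M=np.array(d["world_to_cam"]); R=M[:3,:3];t=M[:3,3]; o=-R.T@t
    v,u=np.mgrid[:400,:640]; r=rays(d,np.c_[u.ravel(),v.ravel()])*d["depth"].ravel()[:,None]
    return (r@R+o).reshape(400,640,3)
def save(d,n): cv2.imwrite("pics/"+n+".png",d["img"][:,:,::-1])
E
python3 - <<'E'
from h import *
for n in ["top","side"]:
    d=get_image(n); save(d,n+"0"); np.save(n+"0.npy",d,allow_pickle=True)
    M=np.array(d["world_to_cam"]); print(n,-M[:3,:3].T@M[:3,3],d["vfov"],d["k1"],(d["depth"]>0).mean())
print(sensors.read_state())
E
```

```text
top [ 510.89845457   58.69310363 1457.89163429] 48.124300590919695 -0.13065163150638714 0.99607421875
side [ 224.32666256 1197.20784552  863.89859168] 45.05216745743671 -0.004651573091315667 0.9938515625
{'clock': 0.1, 'qpos': array([ 1.07720434,  0.62921997,  0.03841102,  1.51824447, -0.02700308,
        0.99632637, -0.01996787]), 'qd': array([ 0.00141924, -0.00260307, -0.00043025, -0.00130574, -0.0011315 ,
       -0.00160011,  0.00072903]), 'tau': array([ 4.05347877e-03, -5.64525139e+01,  1.23102453e+00, -1.93973690e+01,
        1.14176146e-02,  5.38817636e-03,  2.61167514e-05]), 'eef_pos': array([ 269.49019886, -590.9255455 ,  247.50975343]), 'tool_rot': array([-3.13991104e+00, -7.66865034e-06,  4.27850269e-01]), 'force': array([-0.05346993,  0.07296715,  0.30346428]), 'torque': array([-0.00603132,  0.02759562,  0.0136703 ]), 'gripper_force': 0.0, 'width': 85.4124044403786}
```

View pics/top0.png

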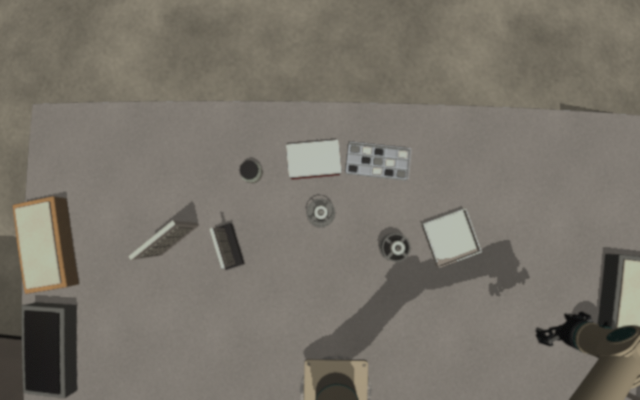

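View pics/side0.png

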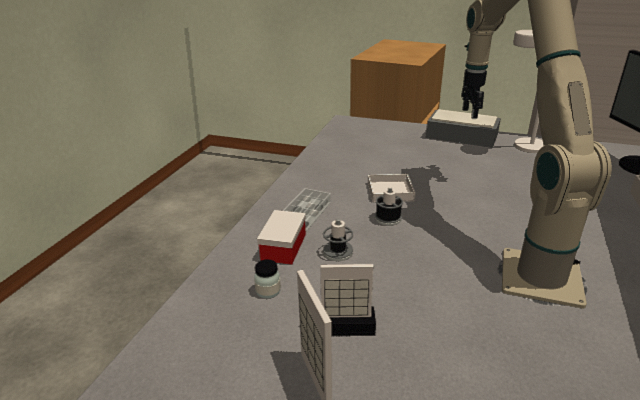

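The top view shows two reels. The one at (320,210) has open spokes and a light base. The one at (397,247) is a broad black disc. There are two boards: one in the black holder at (225,245) and a free-standing one at (165,240). In the side view they are at (347,292) and (314,335). The thin-wound reel at (320,210) and the board in the holder fit the description. I'll confirm with one enlarged crop and measure.

```bash
python3 - <<'E'
from h import *
s=np.load("side0.npy",allow_pickle=True).item(); t=np.load("top0.npy",allow_pickle=True).item()
a=cv2.resize(t["img"][120:280,120:490],(800,346),interpolation=cv2.INTER_CUBIC)
b=cv2.resize(s["img"][170:400,250:430],(196,250),interpolation=cv2.INTER_CUBIC)
b=cv2.resize(s["img"][180:350,255:435],(264,250),interpolation=cv2.INTER_CUBIC)
c=cv2.resize(s["img"][250:400,280:400],(200,250),interpolation=cv2.INTER_CUBIC)
im=np.zeros((600,800,3),np.uint8); im[:346]=a; im[348:598,:264]=b; im[348:598,280:480]=c
cv2.imwrite("pics/crop1.png",im[:,:,::-1])
C=cloud(t); np.save("ct.npy",C); np.save("cs.npy",cloud(s))
g=cv2.cvtColor(t["img"],cv2.COLOR_RGB2HSV)
# height blobs
m=((C[...,2]>20)&(t["depth"]>0)).astype(np.uint8); m[:, 520:]=0
n,l,st,ce=cv2.connectedComponentsWithStats(m)
for i in range(1,n):
    if st[i,4]>30:
        P=C[l==i]; r=cv2.minAreaRect(P[:,:2].astype(np.float32))
        print(st[i],np.round(P.mean(0)),"zmax",np.round(np.percentile(P[:,2],[10,50,98])),[np.round(x,3) for x in r])
S=np.load("cs.npy")
m=((S[...,2]>20)&(s["depth"]>0)&(S[...,0]>300)&(S[...,0]<900)&(abs(S[...,1])<700)).astype(np.uint8)
n,l,st,ce=cv2.connectedComponentsWithStats(m)
print("side")
for i in range(1,n):
    if st[i,4]>30:
        P=S[l==i]; r=cv2.minAreaRect(P[:,:2].astype(np.float32))
        print(st[i],np.round(P.mean(0)),np.round(np.percentile(P[:,2],[10,50,98])),[np.round(x,3) for x in r])
E
```

```text
[ 286  140   55   39 1842] [740.  85.  81.] zmax [78. 82. 88.] [array([742.581,  85.134]), array([105.569, 164.347]), np.float64(6.301)]
[346 142  65  38 696] [ 748. -126.   34.] zmax [24. 34. 45.] [array([ 747.625, -124.222]), array([202.553, 102.31 ]), np.float64(84.937)]
[240 160  22  23 400] [700. 281.  75.] zmax [50. 83. 90.] [array([702.441, 283.333]), array([60.349, 67.086]), np.float64(77.545)]
[  13  196   65   98 4803] [453. 959.  85.] zmax [ 55.  93. 101.] [array([451.516, 979.775]), array([301.946, 170.983]), np.float64(11.215)]
[306 199  29  29 372] [574.  60.  78.] zmax [ 64.  71. 115.] [array([574.416,  59.99 ]), array([88.032, 85.852]), np.float64(46.106)]
[422 209  60  59 366] [ 501. -367.   32.] zmax [24. 33. 41.] [array([ 503.243, -363.909]), array([150.679, 154.362]), np.float64(20.408)]
[ 129  221   68   39 1112] [482. 519. 168.] zmax [ 60. 183. 249.] [array([482.041, 526.058]), array([ 19.24 , 165.254]), np.float64(38.923)]
[209 223  36  47 998] [466. 344.  97.] zmax [ 39.  70. 195.] [array([464.384, 352.045]), array([137.667,  61.427]), np.float64(18.962)]
[381
[... 777 characters left out ...]
ay([92.874, 11.408]), np.float64(89.986)]
[368 174  47  47 989] [ 481. -225.   52.] [ 24.  45. 107.] [array([ 480.02 , -287.725]), array([153.312, 317.561]), np.float64(19.478)]
[ 257  188   73   71 2467] [737.  43.  58.] [26. 65. 84.] [array([745.451, -26.054]), array([116.958, 406.31 ]), np.float64(1.123)]
[323 219  30  33 554] [572.  74.  70.] [ 33.  69. 112.] [array([574.045,  67.841]), array([86.021, 80.644]), np.float64(17.915)]
[254 259  26  35 742] [697. 303.  62.] [30. 62. 87.] [array([701.935, 293.383]), array([67.884, 65.02 ]), np.float64(77.622)]
[ 297  264   79  136 6057] [465. 447. 128.] [ 41. 128. 245.] [array([468.246, 444.731]), array([289.769, 131.07 ]), np.float64(80.764)]
```

View pics/crop1.png

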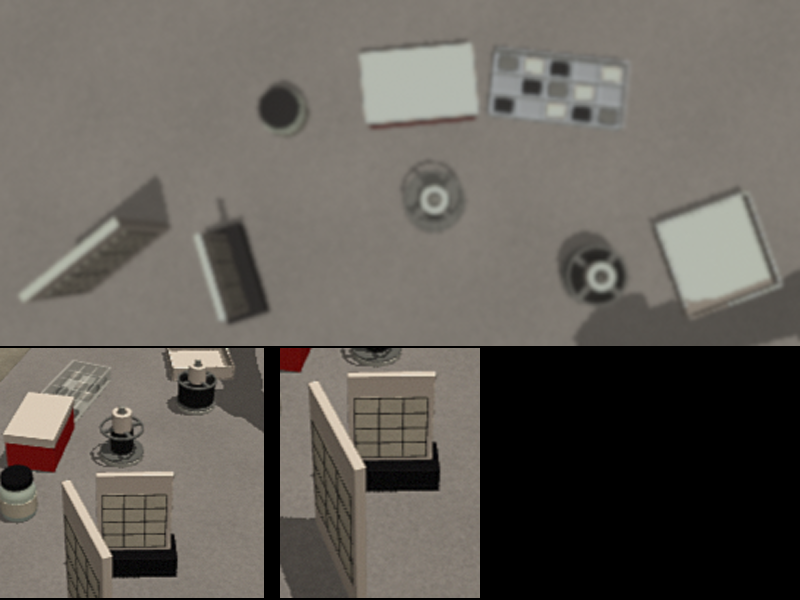

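The crop confirms both choices. The reel at (320,210) has the thin winding and the one at (397,247) is full black. The board in the holder tops out at about 192 mm, against about 245 mm for the free-standing one, so the holder board is the smaller. Next are the precise poses.

```bash
python3 - <<'E'
from h import *
for n,cf in (("top","ct.npy"),("side","cs.npy")):
    d=np.load(n+"0.npy",allow_pickle=True).item(); C=np.load(cf); z=C[...,2]
    near=(abs(C[...,0]-574)<60)&(abs(C[...,1]-62)<60)
    for lo,hi in ((58,78),(85,101),(101,112),(112,130)):
        m=near&(z>lo)&(z<hi); v,u=np.nonzero(m)
        if len(v)<2: continue
        (uc,vc),r=cv2.minEnclosingCircle(np.c_[u,v].astype(np.float32))
        print(n,lo,hi,m.sum(),"px",uc,vc,r,"mean",C[m].mean(0).round(1),"rng",C[m].min(0).round(1),C[m].max(0).round(1),"ray",plane(d,[uc,vc],{58:70,85:95,101:105,112:120}[lo]).round(1))
    nb=(abs(C[...,0]-464)<90)&(abs(C[...,1]-352)<60)
    m=nb&(z>182)&(z<205)
    P=C[m]; print(n,"board top",m.sum(),P.mean(0).round(1),np.percentile(P[:,2],[5,50,95]),cv2.minAreaRect(P[:,:2].astype(np.float32)))
    m=nb&(z>28)&(z<48);P=C[m]; print(n,"holder",cv2.minAreaRect(P[:,:2].astype(np.float32)))
    m=nb&(z>60)&(z<180);P=C[m]; c=P.mean(0); w,V=np.linalg.eigh(np.cov((P-c).T)); print(n,"face",m.sum(),c.round(1),V[:,0].round(3),w)
    tr=(abs(C[...,0]-503)<110)&(abs(C[...,1]+364)<110)
    m=tr&(z>20)&(z<50);P=C[m]; print(n,"tray",m.sum(),cv2.minAreaRect(P[:,:2].astype(np.float32)))
    m=tr&(z>1.5)&(z<12);P=C[m]; print(n,"trayfloor",m.sum(),P.mean(0),cv2.minAreaRect(P[:,:2].astype(np.float32)))
    h=cv2.cvtColor(d["img"],cv2.COLOR_RGB2GRAY)
d=np.load("top0.npy",allow_pickle=True).item(); g=cv2.cvtColor(d["img"],cv2.COLOR_RGB2GRAY)
sub=g[195:225,305:336]; print(sub.max()); m=sub>150
v,u=np.nonzero(m); print(m.sum(),u.mean()+305,v.mean()+195,plane(d,[u.mean()+305,v.mean()+195],105))
m=(g>150); m[:, :205]=0;m[:,236:]=0;m[:215]=0;m[275:]=0
v,u=np.nonzero(m); r=cv2.minAreaRect(plane(d,np.c_[u,v],192)[:,:2].astype(np.float32)); print(m.sum(),r)
E
```

```text
top 58 78 236 px 320.25 212.625 14.429346084594727 mean [573.2  60.1  69.5] rng [529.9  17.1  60.2] [617.1 104.4  77.4] ray [[574.6  60.   70. ]]
top 85 101 12 px 317.7608642578125 212.02174377441406 6.026580333709717 mean [576.9  64.8  97.8] rng [557.1  51.5  87.7] [593.1  79.  100.9] ray [[575.1  67.6  95. ]]
top 101 112 88 px 320.19232177734375 212.1923065185547 6.450857162475586 mean [574.1  59.4 105.5] rng [556.5  42.4 101.4] [593.   78.9 110.1] ray [[574.3  60.1 105. ]]
top 112 130 13 px 318.27777099609375 211.8333282470703 3.9008755683898926 mean [574.9  62.1 116.9] rng [565.2  54.7 112.2] [586.5  75.8 123.2] ray [[574.5  65.9 120. ]]
top board top 176 [463.8 352.1 191.4] [185.03021279 191.80872741 196.61644358] ((463.7821044921875, 352.87451171875), (117.39431762695312, 12.129562377929688), 19.03660774230957)
top holder ((464.38385009765625, 352.044921875), (137.6665496826172, 61.42747116088867), 18.9615421295166)
top face 341 [466.4 348.2 122.8] [ 0.33  -0.944  0.007] [5.44149416e-01 1.14409334e+03 1.19143482e+03]
top tray 366 ((503.2434997558594, -363.9085998535156), (150.6
[... 998 characters left out ...]
416137695312)
side holder ((450.433349609375, 354.7502746582031), (112.34358978271484, 62.22878646850586), 19.976228713989258)
side face 2025 [462.4 360.2 122.2] [ 0.324 -0.946 -0.005] [   2.86944715 1159.51002266 1212.80815945]
side tray 325 ((505.72900390625, -360.4183654785156), (151.2041473388672, 164.3357391357422), 20.795610427856445)
side trayfloor 449 [ 506.57809023 -383.39433868    4.81147078] ((501.8568115234375, -361.32470703125), (219.69046020507812, 208.00296020507812), 1.4870601892471313)
172
72 320.5416666666667 211.79166666666666 [[575.48449598  59.10474165 105.        ]]
124 ((464.1689147949219, 354.1236267089844), (117.13116455078125, 8.596687316894531), 18.518400192260742)
```

Emit:
send_rows --series '[[85,[0.36,0.78,0],[0,0,-0.55]],[85,[0.36,0.78,0],[0,0,-0.55]],[85,[0.36,0.78,0],[0,0,0]],[85,[0.36,0.78,0],[0,0,0]],[85,[0.36,0.78,0],[0,0,0]],[85,[0.36,0.78,0],[0,0,0]],[85,[0.36,0.78,0],[0,0,0]]]'

```text
clock: 0.98
eef_pos: [421.3, -262.2, 248.2]
tool_rot: [-3.141, 0.0, 0.332]
force: [-0.1, -0.0, -1.1]
width: 84.9
gripper_force: 0.0
```

Emit:
send_rows --series '[[85,[0.36,0.78,0],[0,0,0]],[85,[0.36,0.78,0],[0,0,0]],[85,[0.36,0.78,0],[0,0,0]],[85,[0.36,0.78,0],[0,0,0]],[85,[0.36,0.78,0],[0,0,0]],[85,[0.36,0.78,0],[0,0,0]],[85,[0.36,0.74,0],[0,0,0]],[85,[0,0,0],[0,0,0]]]'

```text
clock: 1.98
eef_pos: [572.9, 66.8, 247.7]
tool_rot: [-3.139, -0.001, 0.339]
force: [0.4, -0.7, 0.6]
width: 85.1
gripper_force: 0.0
```

```bash
python3 - <<'E'
from h import *
d=get_image("wrist"); save(d,"w1"); np.save("w1.npy",d,allow_pickle=True)
C=cloud(d); s=sensors.read_state(); print(s["eef_pos"],s["tool_rot"],s["clock"])
M=np.array(d["world_to_cam"]);print(-M[:3,:3].T@M[:3,3])
z=C[...,2]; near=(abs(C[...,0]-574)<60)&(abs(C[...,1]-62)<60)
for lo,hi in ((58,78),(101,110),(113,130)):
    m=near&(z>lo)&(z<hi); 
    if m.sum()<5: continue
    P=C[m]; (c,r)=cv2.minEnclosingCircle(P[:,:2].astype(np.float32)); print(lo,m.sum(),P.mean(0).round(1),c,r)
E
```

```text
[571.98887624  63.4130475  247.63311675] [-3.14091286e+00  8.52628243e-04  3.35582856e-01] 2.025
[647.73511813  92.31144546 373.44444986]
58 2991 [579.8  60.6  69.4] (575.7513427734375, 58.856346130371094) 44.991268157958984
101 1471 [577.   59.2 104.8] (575.77099609375, 59.11577606201172) 20.045063018798828
113 166 [577.6  59.8 118. ] (575.8305053710938, 58.93697738647461) 6.966967582702637
```

View pics/w1.png

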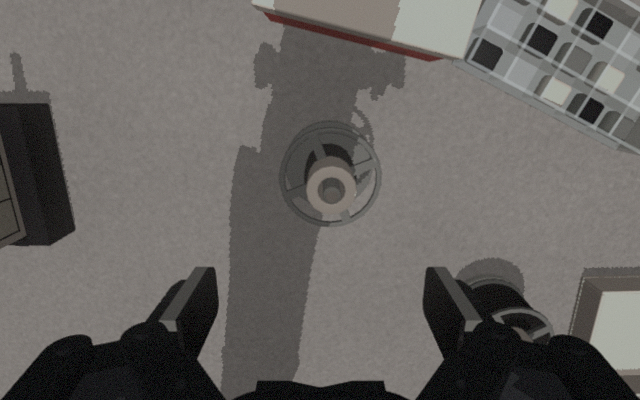

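The wrist view shows the used reel at (330,185), spoked and thinly wound. Its axis is at (575.8, 59.0). I'll descend and grip.

Emit:
send_rows --series '[[85,[0.03,-0.02,-0.3],[0,0,0]],[85,[0.03,-0.03,-0.6],[0,0,0]],[85,[0,0,-0.6],[0,0,0]],[85,[0,0,-0.6],[0,0,0]],[85,[0,0,-0.46],[0,0,0]],[85,[0,0,0],[0,0,0]],[85,[0,0,0],[0,0,0]]]'

```text
clock: 2.9
eef_pos: [576.1, 57.4, 95.6]
tool_rot: [3.141, -0.001, 0.33]
force: [0.4, -0.9, 0.0]
width: 84.9
gripper_force: 0.0
```

Emit:
send_rows --series '[[30,[0,0,0],[0,0,0]],[30,[0,0,0],[0,0,0]],[30,[0,0,0],[0,0,0]],[30,[0,0,0],[0,0,0]],[30,[0,0,0],[0,0,0]],[30,[0,0,0],[0,0,0]],[30,[0,0,0],[0,0,0]],[30,[0,0,0],[0,0,0]]]'

```text
clock: 3.9
eef_pos: [576.2, 58.6, 95.8]
tool_rot: [3.141, -0.001, 0.332]
force: [-1.4, 0.6, 5.0]
width: 38.6
gripper_force: 59.5
```

Emit:
send_rows --series '[[30,[0,0,0.15],[0,0,0]],[30,[0,0,0.3],[0,0,0]],[30,[0,0,0.4],[0,0,0]],[30,[0,0,0.4],[0,0,0]],[30,[0,0,0.4],[0,0,0]],[30,[0,0,0.4],[0,0,0]],[30,[0,0,0.3],[0,0,0]],[30,[0,0,0],[0,0,0]]]'

```text
clock: 4.9
eef_pos: [576.7, 58.5, 238.0]
tool_rot: [3.141, -0.004, 0.332]
force: [0.2, 0.1, -2.2]
width: 38.5
gripper_force: 60.4
```

```bash
python3 - <<'E'
from h import *
s=sensors.read_state(); print(s["eef_pos"],s["tool_rot"],s["width"],s["gripper_force"],s["clock"])
d=get_image("side"); C=cloud(d); z=C[...,2]; save(d,"s1")
m=(abs(C[...,0]-576)<60)&(abs(C[...,1]-59)<60)
for lo in range(100,260,10):
    k=m&(z>lo)&(z<lo+10)
    if k.sum()>3: print(lo,k.sum(),C[k].min(0).round(),C[k].max(0).round())
E
```

```text
[576.71576165  58.47188956 238.02904202] [ 3.14077707 -0.00418475  0.33173871] 38.45397835375097 60.42101830244064 4.9
100 10 [572.  61. 100.] [579.  69. 108.]
110 12 [571.  62. 111.] [580.  73. 119.]
150 262 [533.  22. 150.] [621. 107. 160.]
160 53 [541.  60. 160.] [594.  88. 170.]
170 51 [554.  56. 170.] [601.  87. 180.]
180 51 [553.  59. 180.] [599.  89. 190.]
190 21 [553.  64. 191.] [600.  87. 200.]
200 104 [533.  23. 200.] [622. 107. 210.]
210 145 [534.  22. 210.] [621. 108. 220.]
220 30 [558.  58. 220.] [593.  91. 230.]
230 46 [557.  59. 230.] [592.  94. 240.]
240 57 [557.  45. 240.] [597.  96. 249.]
250 21 [559.  79. 250.] [578.  93. 259.]
```

Emit:
send_rows --series '[[30,[-0.06,-0.35,0],[0,0,0]],[30,[-0.12,-0.67,0],[0,0,0]],[30,[-0.12,-0.7,0],[0,0,0]],[30,[-0.12,-0.7,0],[0,0,0]],[30,[-0.12,-0.7,0],[0,0,0]],[30,[-0.12,-0.7,0],[0,0,0]],[30,[-0.12,-0.7,0],[0,0,0]],[30,[-0.12,-0.7,0],[0,0,0]]]'

```text
clock: 5.95
eef_pos: [519.5, -257.6, 234.7]
tool_rot: [-3.141, 0.002, 0.33]
force: [1.1, 0.1, -1.6]
width: 38.6
gripper_force: 60.5
```

Emit:
send_rows --series '[[30,[-0.12,-0.7,0],[0,0,0]],[30,[-0.12,-0.7,0],[0,0,0]],[30,[-0.1,-0.42,0],[0,0,0]],[30,[0,0,0],[0,0,0]],[30,[0,0,-0.2],[0,0,0]],[30,[0,0,-0.4],[0,0,0]],[30,[0,0,-0.4],[0,0,0]],[30,[0,0,0],[0,0,0]]]'

```text
clock: 6.95
eef_pos: [500.0, -361.4, 173.1]
tool_rot: [-3.136, 0.003, 0.334]
force: [-0.4, 0.5, -0.9]
width: 38.2
gripper_force: 60.6
```

```bash
python3 - <<'E'
from h import *
s=sensors.read_state(); print(s["eef_pos"],s["tool_rot"],s["width"],s["gripper_force"],s["clock"])
d=get_image("side"); C=cloud(d); z=C[...,2]; save(d,"s2")
m=(abs(C[...,0]-503)<70)&(abs(C[...,1]+364)<70)
for lo in range(40,180,4):
    k=m&(z>lo)&(z<lo+4)
    if k.sum()>3: print(lo,k.sum(),C[k].min(0).round(),C[k].max(0).round())
E
```

```text
[ 500.03922572 -361.42169701  173.07377027] [-3.13625789e+00  3.10594403e-03  3.33913588e-01] 38.21305852957701 60.58112533763051 6.95
84 4 [ 469. -380.   86.] [ 541. -320.   88.]
88 82 [ 458. -395.   88.] [ 544. -313.   92.]
92 59 [ 456. -386.   92.] [ 541. -310.   96.]
96 22 [ 477. -364.   96.] [ 522. -300.  100.]
100 12 [ 477. -362.  100.] [ 523. -337.  104.]
104 12 [ 478. -355.  104.] [ 523. -333.  108.]
108 18 [ 476. -364.  108.] [ 520. -331.  111.]
112 9 [ 478. -361.  113.] [ 518. -335.  116.]
116 12 [ 478. -362.  117.] [ 510. -331.  119.]
120 13 [ 479. -350.  120.] [ 519. -332.  124.]
124 16 [ 478. -355.  125.] [ 519. -333.  128.]
128 8 [ 483. -346.  129.] [ 510. -331.  132.]
136 7 [ 493. -364.  138.] [ 523. -336.  140.]
140 35 [ 462. -386.  140.] [ 544. -317.  144.]
144 68 [ 457. -399.  144.] [ 544. -311.  148.]
148 26 [ 459. -376.  148.] [ 539. -307.  152.]
152 9 [ 484. -347.  152.] [ 512. -336.  156.]
156 7 [ 483. -371.  157.] [ 514. -336.  159.]
160 10 [ 483. -352.  160.] [ 517. -330.  163.]
164 14 [ 482. -365.  164.] [ 517. -327.  168.]
168 12 [ 483. -351.  168.] [ 519. -324.  172.]
172 14 [ 481. -357.  172.] [ 514. -322.  176.]
176 11 [ 482. -379.  177.] [ 518. -327.  180.]
```

Emit:
send_rows --series '[[30,[0.04,-0.03,-0.3],[0,0,0]],[30,[0,0,-0.35],[0,0,0]],[30,[0,0,-0.3],[0,0,0]],[30,[0,0,-0.2],[0,0,0]],[30,[0,0,-0.1],[0,0,0]],[30,[0,0,-0.06],[0,0,0]],[30,[0,0,0],[0,0,0]],[30,[0,0,0],[0,0,0]]]'

```text
clock: 8.0
eef_pos: [504.0, -366.1, 97.6]
tool_rot: [3.141, -0.001, 0.332]
force: [-0.7, 0.1, -1.9]
width: 38.4
gripper_force: 60.6
```

Emit:
send_rows --series '[[30,[0,0,-0.04],[0,0,0]],[30,[0,0,-0.03],[0,0,0]],[30,[0,0,0],[0,0,0]],[30,[0,0,0],[0,0,0]]]'

```text
clock: 8.5
eef_pos: [503.7, -365.9, 92.9]
tool_rot: [3.142, -0.0, 0.332]
force: [-0.2, -0.4, -1.5]
width: 38.5
gripper_force: 60.6
```

Emit:
send_rows --series '[[30,[0,0,-0.03],[0,0,0]],[30,[0,0,0],[0,0,0]],[30,[0,0,0],[0,0,0]]]'

```text
clock: 8.88
eef_pos: [503.7, -365.8, 91.1]
tool_rot: [-3.142, 0.0, 0.332]
force: [0.3, -0.3, -0.6]
width: 38.2
gripper_force: 60.6
```

Emit:
send_rows --series '[[30,[0,0,-0.02],[0,0,0]],[30,[0,0,0],[0,0,0]],[30,[0,0,0],[0,0,0]]]'

```text
clock: 9.25
eef_pos: [503.8, -365.9, 90.0]
tool_rot: [3.141, -0.0, 0.332]
force: [-0.2, 0.2, -0.8]
width: 38.5
gripper_force: 60.7
```

Emit:
send_rows --series '[[30,[0,0,-0.02],[0,0,0]],[30,[0,0,0],[0,0,0]],[30,[0,0,0],[0,0,0]]]'

```text
clock: 9.62
eef_pos: [503.8, -365.7, 89.8]
tool_rot: [3.141, -0.0, 0.332]
force: [-2.6, 2.0, 7.3]
width: 38.8
gripper_force: 61.4
```

Contact with the tray floor (7 N). Releasing, then raising.

Emit:
send_rows --series '[[50,[0,0,0.01],[0,0,0]],[60,[0,0,0],[0,0,0]],[85,[0,0,0],[0,0,0]],[85,[0,0,0],[0,0,0]],[85,[0,0,0],[0,0,0]],[85,[0,0,0.3],[0,0,0]],[85,[0,0,0.8],[0,0,0]],[85,[0,0,1.0],[0,0,0]]]'

```text
clock: 10.62
eef_pos: [503.2, -365.5, 216.9]
tool_rot: [-3.14, 0.001, 0.332]
force: [0.5, 0.2, 0.7]
width: 85.0
gripper_force: 0.0
```

Emit:
send_rows --series '[[85,[0,0,0.6],[0,0,0]],[85,[0,0,0],[0,0,0]],[85,[0,0,0],[0,0,0]]]'

```text
clock: 11.0
eef_pos: [503.3, -365.5, 251.5]
tool_rot: [-3.141, 0.0, 0.332]
force: [0.4, 0.5, 0.2]
width: 85.0
gripper_force: 0.0
```

```bash
python3 - <<'E'
from h import *
s=sensors.read_state(); print(s["eef_pos"],s["tool_rot"],s["clock"])
d=get_image("wrist"); C=cloud(d); z=C[...,2]; save(d,"w2")
m=(abs(C[...,0]-503)<60)&(abs(C[...,1]+364)<60)
for lo,hi in ((60,70),(95,106)):
    P=C[m&(z>lo)&(z<hi)]; print(lo,len(P),P.mean(0),cv2.minEnclosingCircle(P[:,:2].astype(np.float32)) if len(P) else 0)
m=(abs(C[...,0]-503)<110)&(abs(C[...,1]+364)<110)&(z>30)&(z<40)
print(m.sum(),cv2.minAreaRect(C[m][:,:2].astype(np.float32)))
E
```

```text
[ 503.29890512 -365.50183789  251.53176418] [-3.14136963e+00  1.08655499e-04  3.31826766e-01] 11.0
60 2557 [ 506.78469293 -364.63111895   63.88698941] ((503.68975830078125, -365.69073486328125), 44.958316802978516)
95 1353 [ 504.61179544 -365.37014618   98.87446003] ((504.1321716308594, -365.6290283203125), 19.994352340698242)
2944 ((504.76641845703125, -364.5414733886719), (150.2998809814453, 150.7626953125), 20.639747619628906)
```

Reel stands upright, within 2 mm of the tray's centre. Now to the board.

Emit:
send_rows --series '[[85,[-0.02,0.4,0],[0,0,0]],[85,[-0.04,0.8,0],[0,0,0]],[85,[-0.04,0.8,0],[0,0,0]],[85,[-0.04,0.8,0],[0,0,0]],[85,[-0.04,0.8,0],[0,0,0]],[85,[-0.04,0.8,0],[0,0,0]],[85,[-0.04,0.8,0],[0,0,0]],[85,[-0.04,0.8,0],[0,0,0]]]'

```text
clock: 12.05
eef_pos: [484.7, -4.3, 250.2]
tool_rot: [-3.141, 0.002, 0.332]
force: [1.2, 0.2, 0.6]
width: 85.0
gripper_force: 0.0
```

Emit:
send_rows --series '[[85,[-0.05,0.8,0],[0,0,0]],[85,[-0.05,0.8,0],[0,0,0]],[85,[-0.05,0.8,0],[0,0,0]],[85,[-0.05,0.8,0],[0,0,0]],[85,[-0.05,0.8,0],[0,0,0]],[85,[-0.05,0.8,0],[0,0,0]],[85,[-0.03,0.77,0],[0,0,0]],[85,[0,0.4,0],[0,0,0]]]'

```text
clock: 13.05
eef_pos: [464.1, 355.1, 249.7]
tool_rot: [-3.141, 0.003, 0.335]
force: [0.2, -0.5, 0.1]
width: 84.9
gripper_force: 0.0
```

Emit:
send_rows --series '[[85,[0,0,0.1],[0,0,0]],[85,[0,0,0],[0,0,0]],[85,[0,0,0],[0,0,0]]]'

```text
clock: 13.42
eef_pos: [466.3, 350.5, 257.2]
tool_rot: [3.141, 0.001, 0.329]
force: [-0.5, -0.6, -0.5]
width: 85.1
gripper_force: 0.0
```

```bash
python3 - <<'E'
from h import *
s=sensors.read_state(); print(s["eef_pos"],s["tool_rot"],s["clock"])
d=get_image("wrist"); C=cloud(d); z=C[...,2]; save(d,"w3")
m=(abs(C[...,0]-464)<90)&(abs(C[...,1]-353)<60)&(z>186)&(z<198)
P=C[m]; print(m.sum(),P.mean(0),cv2.minAreaRect(P[:,:2].astype(np.float32)))
m=(abs(C[...,0]-464)<90)&(abs(C[...,1]-353)<60)&(z>50)&(z<180)
P=C[m]; w,V=np.linalg.eigh(np.cov(P.T)); print(len(P),V[:,0],w)
E
```

```text
[466.27382    350.51783314 257.19439868] [3.14053550e+00 5.72065887e-04 3.29482642e-01] 13.425
3365 [470.20573647 355.05511202 192.01086069] ((464.451904296875, 353.22503662109375), (119.68202209472656, 9.97628402709961), 18.606613159179688)
317 [-3.81404846e-01  9.24407745e-01  8.15514968e-04] [   5.85348118  722.42710382 1598.09968219]
```

View pics/w3.png

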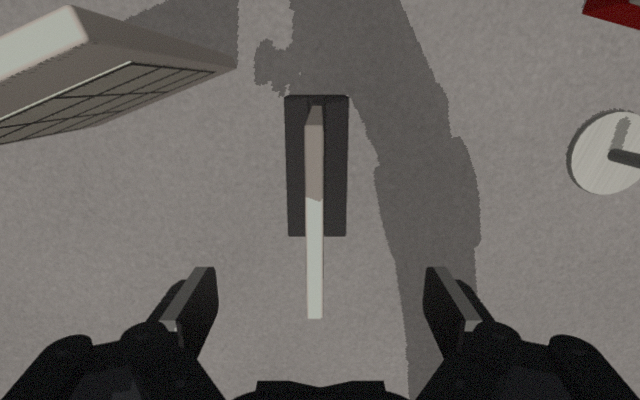

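The wrist view shows the board's top edge from (314,120) to (314,318), centred between the fingers. The bare stand is at (610,152). Descending to grip.

Emit:
send_rows --series '[[70,[-0.03,0.04,-0.25],[0,0,0]],[60,[0,0,-0.5],[0,0,0]],[50,[0,0,-0.4],[0,0,0]],[50,[0,0,-0.2],[0,0,0]],[40,[0,0,0],[0,0,0]],[20,[0,0,0],[0,0,0]],[2,[0,0,0],[0,0,0]],[2,[0,0,0],[0,0,0]]]'

```text
clock: 14.48
eef_pos: [464.8, 355.1, 177.4]
tool_rot: [-3.141, -0.002, 0.332]
force: [0.6, -0.4, 3.9]
width: 9.3
gripper_force: 59.3
```

Emit:
send_rows --series '[[2,[0,0,0],[0,0,0]],[2,[0,0,0],[0,0,0]],[2,[0,0,0],[0,0,0]],[2,[0,0,0],[0,0,0]]]'

```text
clock: 14.98
eef_pos: [464.8, 355.1, 177.3]
tool_rot: [-3.141, -0.002, 0.332]
force: [-0.3, -0.6, 5.7]
width: 8.8
gripper_force: 59.6
```

Emit:
send_rows --series '[[2,[0,0,0.1],[0,0,0]],[2,[0,0,0.2],[0,0,0]],[2,[0,0,0.3],[0,0,0]],[2,[0,0,0.3],[0,0,0]],[2,[0,0,0.2],[0,0,0]],[2,[0,0,0],[0,0,0]],[2,[0,0,0],[0,0,0]]]'

```text
clock: 15.85
eef_pos: [463.7, 354.4, 241.8]
tool_rot: [3.141, 0.001, 0.332]
force: [0.6, 0.6, -2.3]
width: 9.2
gripper_force: 58.5
```

```bash
python3 - <<'E'
from h import *
from scipy.spatial.transform import Rotation as Ro
s=sensors.read_state(); p=s["eef_pos"]; print(p,s["tool_rot"],s["width"],s["clock"])
d=get_image("side"); C=cloud(d); z=C[...,2]
m=(abs(C[...,0]-464)<90)&(abs(C[...,1]-353)<60)&(z>80)&(z<190)
P=C[m]; w,V=np.linalg.eigh(np.cov(P.T)); print(len(P),P.mean(0),V[:,0],w,P[:,2].min())
yaw=np.radians(18.8); n=np.array([-np.sin(yaw),np.cos(yaw),0]); ax=np.array([575.8,59.0,0])
for th in (18,20,22):
    t=np.radians(th); a=-np.sin(t)*n+np.cos(t)*np.array([0,0,1])   # board z
    bn=np.cos(t)*n+np.sin(t)*np.array([0,0,1])                      # outward face normal
    foot=ax+n*(7+120*np.tan(t))          # post-side bottom corner on counter
    print(th,"tcp final",foot+5*bn+165.3*a,"rotvec deg",th*np.array([np.cos(yaw),np.sin(yaw),0])/5,"n",n)
E
```

```text
[463.71454828 354.44836618 241.7636854 ] [3.14116581e+00 1.10122724e-03 3.31742552e-01] 9.226293751896405 15.85
1883 [461.49640881 360.49731263 136.67564604] [ 0.32731858 -0.94488873  0.00691599] [   2.85110981 1003.26848498 1199.26838332] 80.23591369264648
18 tcp final [575.90791487  58.68300215 158.75472712] rotvec deg [3.40793734 1.1601565  0.        ] n [-0.3222657   0.94664926  0.        ]
20 tcp final [576.17416287  57.90090379 157.04129093] rotvec deg [3.78659704 1.28906278 0.        ] n [-0.3222657   0.94664926  0.        ]
22 tcp final [576.38117509  57.29280939 155.13652413] rotvec deg [4.16525674 1.41796906 0.        ] n [-0.3222657   0.94664926  0.        ]
```

Emit:
send_rows --series '[[2,[0.1,-0.27,0],[0.25,0.09,0]],[2,[0.2,-0.53,0],[0.5,0.17,0]],[2,[0.2,-0.53,0],[0.5,0.17,0]],[2,[0.2,-0.53,0],[0.5,0.17,0]],[2,[0.2,-0.53,0],[0.5,0.17,0]],[2,[0.2,-0.53,0],[0.5,0.17,0]],[2,[0.2,-0.53,0],[0.5,0.17,0]],[2,[0.2,-0.53,0],[0.5,0.17,0]]]'

```text
clock: 16.9
eef_pos: [554.2, 114.6, 241.6]
tool_rot: [-2.794, -0.0, 0.332]
force: [-0.1, 0.0, -2.9]
width: 9.0
gripper_force: 58.7
```

Emit:
send_rows --series '[[2,[0.13,-0.25,0],[0.25,0.08,0]],[2,[0,0,-0.3],[0,0,0]],[2,[0,0,-0.4],[0,0,0]],[2,[0,0,0],[0,0,0]],[2,[0,0,0],[0,0,0]],[2,[0,0,0],[0,0,0]]]'

```text
clock: 17.65
eef_pos: [562.5, 101.1, 201.2]
tool_rot: [-2.773, -0.003, 0.332]
force: [-0.5, 0.1, -1.9]
width: 9.2
gripper_force: 58.8
```

```bash
cat > chk.py <<'E'
from h import *
from scipy.spatial.transform import Rotation as Ro
s=sensors.read_state(); p=s["eef_pos"]; R=Ro.from_euler("xyz",s["tool_rot"]).as_matrix(); print(p.round(1),s["width"],s["clock"],s["force"])
a=-R[:,2]; print("tool tilt",np.degrees(np.arccos(a[2])))
d=get_image("side"); save(d,"s_chk"); C=cloud(d); z=C[...,2]
c=p-80*a; r=C-c; m=(abs(r@R[:,0])<55)&(abs(r@R[:,1])<14)&(abs(r@a)<50)&(d["depth"]>0)
P=C[m]; w,V=np.linalg.eigh(np.cov(P.T)); n=V[:,0]*np.sign(V[2,0]); q=P.mean(0)
print(len(P),"outer face normal",n.round(3),"tilt",np.degrees(np.arcsin(n[2])).round(2),w[0].round(2),"off from tool plane",((p-q)@n).round(2))
# horizontal gap of post-side face to post surface at z=120
h=n[:2]/np.linalg.norm(n[:2]); ax=np.array([575.8,59.0])
f=q-10*n  # point on post side face
g=((f-np.r_[ax,120])@n)/np.linalg.norm(n[:2])-7
t=np.cross(h.tolist()+[0],[0,0,1])
print("gap",g.round(1),"h",h.round(3)," lateral offset of tcp",((p[:2]-ax)@t[:2]).round(1))
foot=p-165.3*a-5*n; print("foot corner",foot.round(1),"radial",((foot[:2]-ax)@h).round(1))
E
python3 chk.py
```

```text
[562.5 101.1 201.2] 9.218858282549984 17.65 [-0.4561841   0.06748508 -1.93004584]
tool tilt 21.09244735403834
1416 outer face normal [-0.306  0.882  0.358] tilt 20.98 6.69 off from tool plane -6.48
gap 64.5 h [-0.327  0.945]  lateral offset of tcp 1.2
foot corner [545.1 153.1  45.2] radial 99.0
```

View pics/s_chk.png

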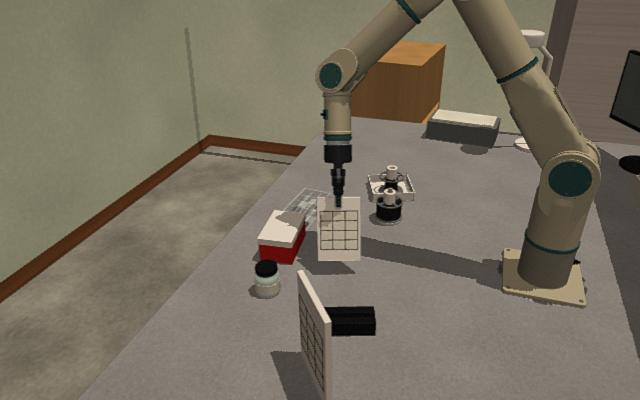

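The picture shows the board held at (339,228), tilted 21° over the bare stand's near side, and clear of everything. Lowering and bringing it in.

Emit:
send_rows --series '[[2,[0,0,-0.2],[0,0,0]],[2,[0,0,-0.3],[0,0,0]],[2,[0,0,-0.2],[0,0,0]],[2,[0.08,-0.22,0],[0,0,0]],[2,[0.08,-0.22,0],[0,0,0]],[2,[0.07,-0.2,0],[0,0,0]],[2,[0,0,0],[0,0,0]],[2,[0,0,0],[0,0,0]]]'

```text
clock: 18.7
eef_pos: [575.5, 63.0, 158.5]
tool_rot: [-2.772, -0.002, 0.332]
force: [-0.1, -0.9, -2.7]
width: 9.3
gripper_force: 58.9
```

```bash
python3 chk.py
```

```text
[575.5  63.  158.5] 9.262985320417965 18.7 [-0.11427649 -0.88550323 -2.67136088]
tool tilt 21.16363439872142
1290 outer face normal [-0.303  0.883  0.358] tilt 21.0 7.82 off from tool plane -6.56
gap 7.9 h [-0.324  0.946]  lateral offset of tcp 1.0
foot corner [557.8 115.1   2.6] radial 58.9
```

Emit:
send_rows --series '[[2,[0.02,-0.06,-0.02],[0,0,0]],[2,[0,0,0],[0,0,0]],[2,[0,0,-0.02],[0,0,0]],[2,[0,0,0],[0,0,0]],[2,[0,0,0],[0,0,0]]]'

```text
clock: 19.38
eef_pos: [577.0, 59.0, 156.1]
tool_rot: [-2.773, -0.002, 0.332]
force: [-0.2, -1.1, 0.3]
width: 9.1
gripper_force: 59.2
```

Emit:
send_rows --series '[[2,[0.01,-0.02,0],[0,0,0]],[2,[0,0,0],[0,0,0]],[2,[0,0,0],[0,0,0]]]'

```text
clock: 19.75
eef_pos: [577.4, 58.1, 156.0]
tool_rot: [-2.772, -0.001, 0.332]
force: [-0.7, 0.6, 0.9]
width: 9.1
gripper_force: 59.1
```

Foot on the counter and board near the post. Releasing gently.

Emit:
send_rows --series '[[11,[0,0,0],[0,0,0]],[13,[0,0,0],[0,0,0]],[15,[0,0,0],[0,0,0]],[18,[0,0,0],[0,0,0]],[22,[0,0,0],[0,0,0]],[26,[0,0,0],[0,0,0]],[26,[0,0,0],[0,0,0]]]'

```text
clock: 20.62
eef_pos: [577.5, 57.8, 155.9]
tool_rot: [-2.773, -0.001, 0.332]
force: [-0.3, -0.7, -0.7]
width: 26.0
gripper_force: 0.0
```

```bash
python3 chk.py
```

```text
[577.5  57.8 155.9] 26.016916553140945 20.625 [-0.25776828 -0.70153479 -0.73857994]
tool tilt 21.124174479187104
1279 outer face normal [-0.303  0.877  0.372] tilt 21.83 7.95 off from tool plane -4.91
gap 0.2 h [-0.327  0.945]  lateral offset of tcp 1.2
foot corner [ 5.598e+02  1.098e+02 -1.000e-01] radial 53.2
```

Emit:
send_rows --series '[[26,[0.01,-0.03,0.09],[0,0,0]],[26,[0.02,-0.07,0.19],[0,0,0]],[26,[0.03,-0.1,0.28],[0,0,0]],[26,[0.05,-0.14,0.37],[0,0,0]],[26,[0.05,-0.14,0.37],[0,0,0]],[26,[0.05,-0.17,0.5],[0,0,0]],[26,[0,0,0.5],[0,0,0]],[26,[0,0,0.3],[0,0,0]]]'

```text
clock: 21.68
eef_pos: [590.7, 18.3, 314.5]
tool_rot: [-2.774, -0.004, 0.331]
force: [-0.0, -0.7, -0.2]
width: 25.9
gripper_force: 0.0
```

Emit:
send_rows --series '[[26,[0,0,0],[0,0,0]],[26,[0,0,0],[0,0,0]],[26,[0,0,0],[0,0,0]]]'

```text
clock: 22.05
eef_pos: [589.6, 18.6, 311.0]
tool_rot: [-2.772, 0.0, 0.332]
force: [0.2, -0.3, 0.2]
width: 26.0
gripper_force: 0.0
```

```bash
cat > fin.py <<'E'
from h import *
s=sensors.read_state(); print(s["eef_pos"],s["clock"])
d=get_image("side"); save(d,"fin"); C=cloud(d)
m=(abs(C[...,0]-560)<60)&(abs(C[...,1]-90)<70)&(C[...,2]>25)&(C[...,2]<160)
P=C[m]; w,V=np.linalg.eigh(np.cov(P.T)); n=V[:,0]*np.sign(V[2,0]); print(len(P),P.mean(0).round(1),np.degrees(np.arcsin(n[2])),w[0])
t=get_image("top"); C=cloud(t);z=C[...,2]
for c in ((503.5,-365),(472,-175)):
    m=(abs(C[...,0]-c[0])<60)&(abs(C[...,1]-c[1])<60)&(z>50)&(z<80); P=C[m]
    print(P.mean(0).round(1),cv2.minEnclosingCircle(P[:,:2].astype(np.float32)))
E
python3 fin.py
```

```text
[589.56437119  18.63695507 310.9756335 ] 22.05
1947 [565.2  86.1  92.1] 21.91487225700374 7.945559375134021
[ 501.5 -361.5   63.7] ((503.0916442871094, -365.8456726074219), 45.54342269897461)
[ 467.6 -141.5   67.4] ((468.35711669921875, -145.65789794921875), 31.051769256591797)
```

View pics/fin.png

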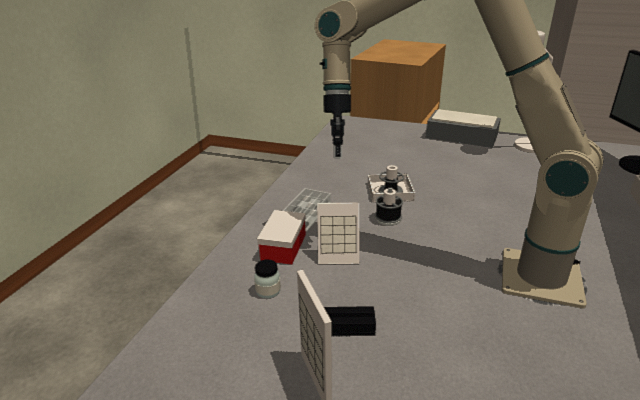

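The board leans unaided at (339,233), 21.9° from vertical. The full reel is still at (389,208), the same pixel as at the start, and the used reel stands in the tray. The top view's reading of the full reel was off (circle too small, centre about 30 mm out), probably because the arm blocked part of it. Handing in.

```bash
python3 -c "
from cell import ctrl
print(ctrl.finish_job())"
```

```text
the job is handed in; nothing more can be done
None
```

I handed the job in at about 22 s (no verdict came back): the used reel stands upright within about 2 mm of the tray's centre, the board leans unaided on the bare spindle at about 22°, and the full reel looks unmoved in the side picture.

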